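Clamp a tube rack with a thumb wedge

TASK

Clamp the tube rack on the aluminium clamp plate: slide the clamp bar up until it presses the rack home against the fence, then slide the thumb wedge along its ramp, in behind the bar, until a firm thumb push jams the bar fast. Let go with the wedge lying flat and holding, do not crush the rack, and leave everything else on the bench where it is.

Things in the scene. Friction and masses are not known exactly. Their poses are not given: they have to be found in the camera images.
- plate: Aluminium clamp plate fixed to the bench, 12 mm thick. Origin on the bench; plate spans x -117 to +88, y -120 to +165 mm. In order of growing x: fence, rack, bar, wedge channel, ramp block. The fence is an upright 110 mm long, 30 mm high, along y; it is adjustable and its rack-side face lies somewhere from x = -90 to -80 mm (not reported).
- ramp (a point): Point on the top edge of the ramp block's sloping face, 22 mm above the plate, at plate x = 21, y = 0 mm. The face looks to the bar and follows plate x = 21 mm + y/6 from y -67 to +91 mm, so the channel between bar and ramp narrows towards -y.
- bar (a joint): Clamp bar slide, m: 0 = back by the ramp, grows along plate -x to the fence, stop at 0.046; 2.5 N of friction. Steel bar, plate y -110 to +50 mm, top 22 mm above the plate; wedge-side face at plate x = 32 mm minus joint value. A sprung black pressure plate on its rack side (8 N/mm, 5.5 mm travel, wholly out when free) has its face 20 mm nearer the fence than the wedge-side face.
- bar_tab (a point): Centre of the top of the bar's upright tab, which is 14 mm (x) by 24 mm (y), standing 34 mm proud of the bar at its -y end (plate y = -92 mm, beside the rack), top 56 mm above the plate. Moves with the bar.
- wedge: Loose steel thumb wedge, 60 mm long (its y), 20 mm high, 0.2 kg, at the channel's wide +y mouth, thin end to -y. Origin: centre of underside, axes like the plate's. Flat face (to bar) at x = -10.5 mm, sloping face (to ramp) at x = 10.5 mm + y/6. It enters the channel only once the bar is home, runs along the ramp, jams and stays by friction when let go. A firm thumb push is 15 to 20 N.
- wedge_post (a point): Centre of the top of the wedge's thumb post, 18 mm (x) by 16 mm (y), standing 34 mm above the wedge's upper face, top 54 mm above the plate; at x = 1, y = 14 mm in the wedge's frame (towards the thick end).
- rack: Red plastic microtube rack with tubes, loose on the plate between fence and bar, 65 (x) x 100 (y) x 40 mm, 50 mm over the tube caps, 0.3 kg. Origin: centre of underside. It bears 30 N from the bar; well clamped it feels 5 N or more. A like rack stands elsewhere on the bench, off the plate.
- spare_rack: The other red rack, same size, on the bench; not part of the job.
- vial: Small amber glass vial standing on the plate, 24 mm across, 42 mm high; not part of the job.
- cap: White screw cap lying on the plate behind the bar's tab, 28 mm across, 9 mm high; not part of the job.
- bottle: Glass bottle, 64 mm across, 130 mm high, at the far side; not part of the job.
- beaker: Glass beaker, 70 mm across, 85 mm high, at the far side; not part of the job.
- tip_box: Yellow pipette tip box, 80 x 120 x 63 mm, left on the bench; not part of the job.
- timer: White bench timer, 60 x 60 x 22 mm, at the far side; not part of the job.
Mind the look-alikes: they are no part of the job. Leave any black, orange or yellow look-alike of the wedge alone.

How it is judged:
By the outcome, as a careful person would: the job done as asked, in the order asked, and still so for the second after the job is handed in, with the robot touching nothing.
It also fails if it takes over 59 s, if anything falls off the work surface, if the arm or the gripper's body presses on something with over 40 N, if the wrist force passes 120 N, or if a joint passes its speed limit or range.

ROBOT

A 7-joint arm with a two-finger parallel gripper is mounted at the origin on the work surface. World frame = base frame: x ahead of the robot, y to its left, z up, the work surface at z = 0. Lengths are in mm, angles in rad, forces in N, time in s.
With the tool pointing down it reaches from about 425 to 950 mm from the base axis. Payload 16.7 kg.
Tool frame: the origin (TCP) lies midway between the tips of the shut fingers; the grasp point (between the pads) lies 19 mm behind it; z points along the fingers, y is the line along which they close (so a half turn about z gives the same grasp; the last joint's range is limited). The gripper opens to 94 mm and grips with 3 to 60 N. Pads are 16 mm wide; open, the fingers measure 119 mm over their backs; the gripper's body (75 mm by 177 mm) begins 78 mm behind the grasp point.
Start: joints at [-1.367, 0.426, 0.074, 1.606, -0.034, 1.111, -0.067], TCP at [233.233, 633.385, 205.467] pointing down, gripper open.
Joint ranges: [-2.85, 2.85], [-0.5, 2.14], [-1.23, 1.37], [0.21, 2.46], [-1.02, 4.16], [0.16, 2.05], [-2.73, 2.73]. Speed limits (rad/s): [1.89, 1.89, 2.39, 2.39, 3.01, 3.01, 3.01].

INTERFACE

Orientations are given as a rotation vector (axis times angle).
In Python, from plant import observe, imaging, ticket gives the robot as it stands.
- The arm moves only by the tool drive_tool, never from a script. Its argument "deltas" is one flat list of numbers, 5 for each row, row after row: the shift along the tool's x, y, z in mm, then the turn about the tool's z in rad, then the closure in counts, from 0 (fully open) to 255 (shut). A call has 1 to 10 rows; each row shifts and turns the commanded pose from where the row before left it, along the tool's axes as they then stand; what a row does not reach is not made up. A row lasts 1/10 s, in which the tool goes at most 50 mm and 8.59 degrees, less where a joint would pass 70% of its speed; a pose out of reach is approached as far as the arm can. A call is refused whole if a number of a shift passes 50 or a number of a turn 0.15, either way. A call with a gripper value outside its range is refused whole. The fingers move at their own pace and stop on an object; the grip force is fixed at half the most. Time passes only in rows, so rows that do not move let the fingers close. It gives the time, the measured TCP pose, the force, the opening and the grip force at its end, in the units of the state.
- observe(): the state, without advancing time (a new reading comes with each control period).
- imaging.snapshot(name): name is "scene" or "side" or "wrist"; returns the picture (480x640x3 uint8, red, green, blue); there is no depth.
- imaging.camera_info(name): a dict with "camera_matrix" (3x3 intrinsics, pixels), "R" (3x3) and "t" (3): a world point X has camera coordinates R X + t. Camera axes: x right, y down, z forward; pixel columns grow to the right and rows downward; lengths in mm; the calibration is good to about 2 mm. A picture is of the moment at which its call begins: read the wrist's pose just before it. camera_info takes no time and is no camera call; for the wrist camera it gives the pose at the moment of the call.
- ticket.hand_in(): hands the job in; it is judged then, once.
The state is a dict: "time_s": time; "q": joint angles; "qvel": joint speeds; "effort": joint torques, N m; "tcp_pos": TCP position; "eef_rot": TCP orientation; "ft_force": force on the tool from outside, world axes, zero at the start; "wrist_torque": the same for the moment, N m; "finger_gap": finger opening in mm; "finger_force": force on a finger pad.
Only numpy, scipy, OpenCV 4.12 (cv2) and the standard library are available. Lean on these libraries where they do the work, as an engineer would, in place of code of your own. Each camera call takes 0.05 s, during which the arm holds its last target. There are 200 camera calls.

## Working session

There is one attempt and no reset: what is moved stays moved. The work goes in short steps, Python scripts to look and compute and a tool call to move; the robot and the scene stay as the last step left them, time stands still between calls to the robot, and variables do not carry over. Pictures are saved under pics/ and viewed, at most 10 in all, crops included, and the job is handed in when it is done.

Besides the shell and the picture viewer there is one more tool, called after "Emit:" by a JSON object that holds its "api" and its "payload". drive_tool: Moves the arm, as the interface text tells. Its arguments: {"type":"object","properties":{"deltas":{"type":"array","items":{"type":"number"}}},"required":["deltas"]}

```bash
mkdir -p pics
cat > h.py <<'E'
import numpy as np, cv2
from plant import observe, imaging, ticket
def snap(n,f):
    im=imaging.snapshot(n); cv2.imwrite('pics/'+f,im[:,:,::-1]); return im
def ray(n,u,v,z,ci=None):
    c=ci or imaging.camera_info(n); K=np.array(c['camera_matrix']);R=np.array(c['R']);t=np.array(c['t'])
    d=R.T@np.linalg.solve(K,[u,v,1]); o=-R.T@t
    return o+d*(z-o[2])/d[2]
def proj(n,X,ci=None):
    c=ci or imaging.camera_info(n); p=np.array(c['camera_matrix'])@(np.array(c['R'])@np.array(X)+np.array(c['t'])); return p[:2]/p[2]
E
python3 - <<'E'
from h import *
snap('scene','s0.png'); snap('side','d0.png')
for n in('scene','side','wrist'):
    c=imaging.camera_info(n); R=np.array(c['R']); print(n,-R.T@np.array(c['t']),R[2])
o=observe(); print(o['eef_rot'],o['ft_force'],o['finger_gap'])
E
```

```text
scene [1060.73567995  907.82245172  944.56183079] [-0.36453925 -0.672249   -0.64435426]
side [ -23.25967172 -878.50763805 1182.49313368] [ 0.38478653  0.5732909  -0.72337879]
wrist [160.36563699 660.07881289 383.14853869] [ 0.25158086 -0.09396106 -0.96326444]
[-5.51419707e-01 -3.09271398e+00  1.73517896e-03] [ 0.29162528 -1.32755967  1.29522982] 94.31322333984907
```

View pics/s0.png

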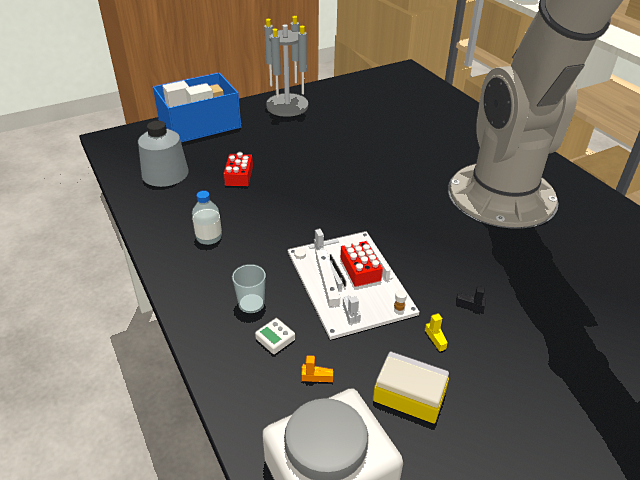

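View pics/d0.png

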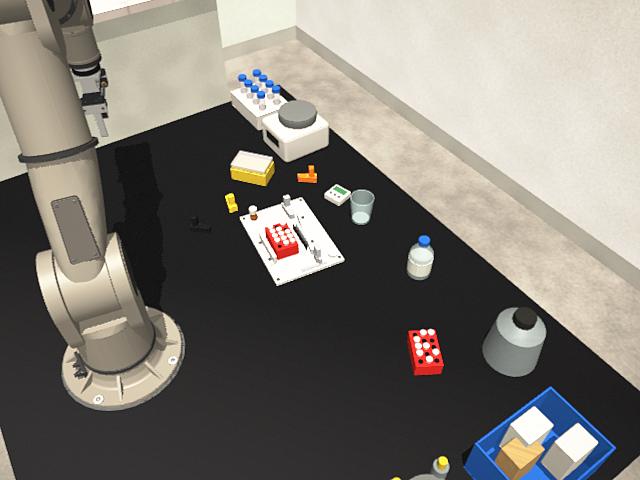

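The scene picture shows the plate at about (288–418, 233–334), bar tab at (319,238), wedge post at (352,305) and vial at (400,300). In the side picture the plate spans (240–343, 198–283), the tab is at (317,252) and the wedge post at (287,203).

Run:
```python
from h import *
a=cv2.imread('pics/s0.png')[222:342,280:425]; b=cv2.imread('pics/d0.png')[188:290,232:350]
a=cv2.resize(a,None,fx=5,fy=5,interpolation=cv2.INTER_CUBIC); b=cv2.resize(b,None,fx=5,fy=5,interpolation=cv2.INTER_CUBIC)
cv2.imwrite('pics/s0c.png',a); cv2.imwrite('pics/d0c.png',b)
for n,f,box in(('scene','s0',(222,342,280,425)),('side','d0',(188,290,232,350))):
    im=cv2.imread(f'pics/{f}.png'); m=np.zeros(im.shape[:2],np.uint8); y0,y1,x0,x1=box
    m[y0:y1,x0:x1]=(im[y0:y1,x0:x1].min(2)>110)*255
    c=max(cv2.findContours(m,0,1)[0],key=cv2.contourArea); 
    # lower hull
    h=cv2.convexHull(c); q=cv2.approxPolyDP(h,4,True)[:,0]
    print(n,q.tolist()); print([ray(n,u,v,12)[:2].round(1).tolist() for u,v in q])
```

```text
scene [[366, 231], [419, 311], [330, 339], [288, 249], [319, 228]]
[[418.7, -24.2], [459.3, 255.7], [664.2, 234.3], [618.9, -53.3], [516.2, -88.4]]
side [[288, 194], [304, 200], [344, 259], [276, 285], [239, 217], [252, 205]]
[[633.1, 261.5], [659.4, 210.5], [619.2, -55.8], [414.3, -29.7], [457.2, 255.9], [515.3, 280.3]]
```

View pics/s0c.png

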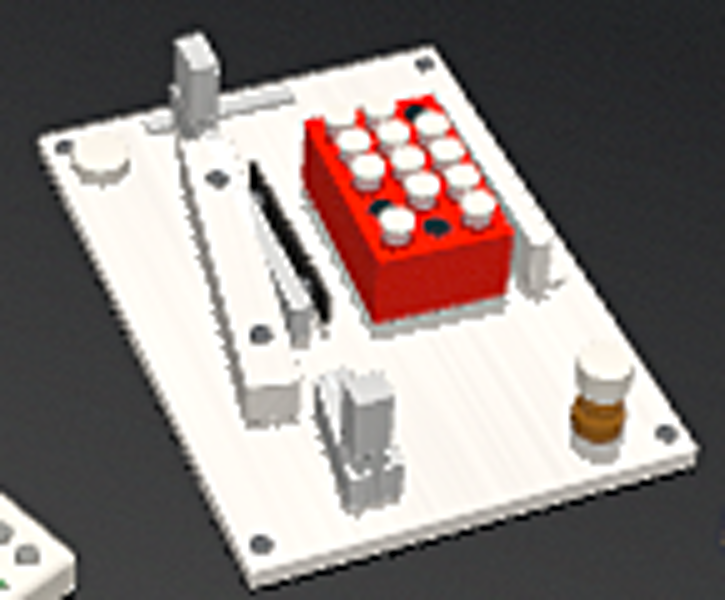

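View pics/d0c.png

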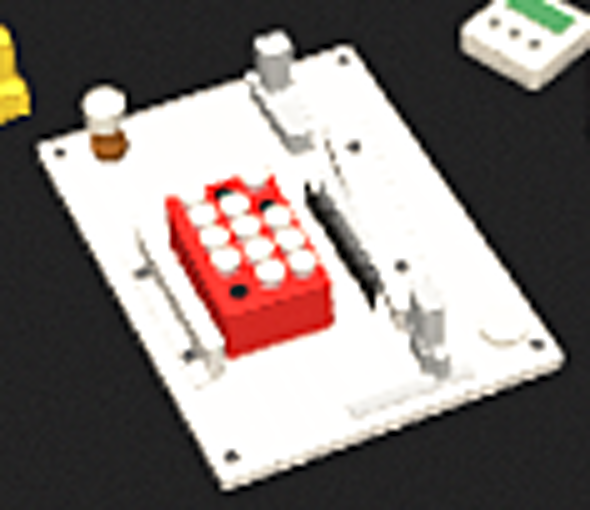

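The crops show the tab top at scene (319,230) and side (317,247), and the post top at scene (353.5,298.5) and side (286.5,196). The wedge sits at the +y mouth of the plate and the cap lies behind the tab.

```bash
cat >> h.py <<'E'
O=np.array([549.8,76.25]);a=.142;EX=np.array([np.cos(a),-np.sin(a)]);EY=np.array([np.sin(a),np.cos(a)])
def P(w): d=np.array(w)[:2]-O; return np.array([d@EX,d@EY]).round(1)
def tool(target):
    "shift in tool axes to plate (x,y), world z"
    import scipy.spatial.transform as s
    o=observe(); R=s.Rotation.from_rotvec(o['eef_rot']).as_matrix()
    w=O+EX*target[0]+EY*target[1]; d=np.r_[w,target[2]]-o['tcp_pos']
    ang=np.arctan2(*( R[:2,0]@EY, -R[:2,0]@EX)) 
    return o['time_s'],P(o['tcp_pos']),np.round(o['tcp_pos'][2],1),'tool shift',(R.T@d).round(1),'turn',round(ang,3)
E
python3 - <<'E'
from h import *
for n,t,p in(('scene',(319,230),(353.5,298.5)),('side',(317.3,247.5),(286.5,196))):
    print(n,'tab',P(ray(n,*t,68)),'post',P(ray(n,*p,66)))
for n,l in(('scene',[(365,234.5),(413.5,308.5),(332.3,330.8),(292.8,251.3)]),('side',[(278.5,279.3),(243.9,218.6),(300.6,200),(339.5,256.8)])):
    print(n,[P(ray(n,*p,12)).tolist() for p in l])
print(tool((30,-60,120)))
E
```

```text
scene tab [ 16.4 -97.1] post [ 24.7 131.1]
side tab [ 16.9 -95.9] post [ 26.2 132.7]
scene [[-107.8, -106.5], [-107.3, 154.4], [78.7, 154.0], [78.6, -106.8]]
side [[-105.4, -108.8], [-106.3, 151.9], [80.1, 152.9], [79.9, -108.1]]
(0.1, array([-392.3,  506.4]), np.float64(204.9), 'tool shift', array([-531.5, -465.4,   85.4]), 'turn', np.float64(0.211))
```

Emit:
{"api": "drive_tool", "payload": {"deltas": [0,0,0,-0.105,255,0,0,0,-0.106,255,-27,-37,0,0,255,-27,-37,0,0,255,-27,-37,0,0,255,-27,-37,0,0,255,-27,-37,0,0,255,-27,-37,0,0,255,-27,-37,0,0,255,-27,-37,0,0,255]}}

```text
time_s: 1.1
tcp_pos: [405.7, 308.0, 205.4]
eef_rot: [-0.223, -3.134, -0.0]
ft_force: [2.5, 1.2, -0.3]
finger_gap: 17.4
finger_force: 0.0
```

Run:
```python
from h import *
print(tool((45,-93,110)))
```

```text
(1.1, array([-175.5,  209. ]), np.float64(205.4), 'tool shift', array([-220.4, -302. ,   95.4]), 'turn', np.float64(-0.0))
```

Emit:
{"api": "drive_tool", "payload": {"deltas": [-27,-37,0,0,255,-27,-37,0,0,255,-27,-37,0,0,255,-27,-37,0,0,255,-27,-37,0,0,255,-27,-37,0,0,255,-27,-37,10,0,255,-27,-37,20,0,255,0,0,30,0,255,0,0,20,0,255]}}

```text
time_s: 2.1
tcp_pos: [576.7, -15.5, 123.5]
eef_rot: [-0.227, -3.132, 0.002]
ft_force: [-0.9, -0.4, 0.1]
finger_gap: 0.6
finger_force: 0.0
```

Run:
```python
from h import *
print(tool((45,-93,40)))
snap('scene','s1.png');im=snap('side','d1.png');print(observe()['ft_force'],observe()['finger_gap'])
a=cv2.imread('pics/s1.png')[180:340,270:430];b=im[170:330,230:390,::-1]
cv2.imwrite('pics/c1.png',cv2.resize(np.hstack([a,b]),None,fx=2.5,fy=2.5,interpolation=cv2.INTER_CUBIC))
```

```text
(2.1, array([ 39.6, -87. ]), np.float64(123.5), 'tool shift', array([-5.5, -5.9, 83.5]), 'turn', np.float64(0.003))
[-0.83574143 -0.47599485 -0.11703654] 0.5242107457587977
```

View pics/c1.png

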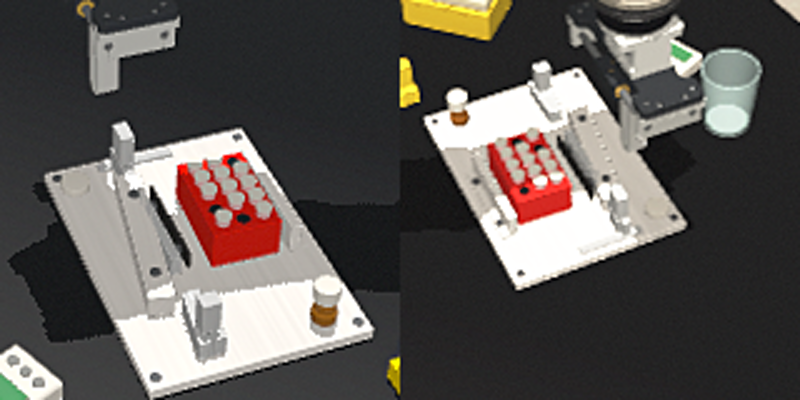

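The fingers hover above and behind the tab (scene crop 100,90; side crop 630,140). The gripper body is clear of the beaker.

Emit:
{"api": "drive_tool", "payload": {"deltas": [0,0,0,0,255,-5,-6,30,0,255,0,0,30,0,255,0,0,16,0,255,0,0,8,0,255,0,0,0,0,255]}}

```text
time_s: 2.8
tcp_pos: [581.5, -20.1, 41.8]
eef_rot: [0.222, 3.134, 0.0]
ft_force: [0.1, -0.2, 0.2]
finger_gap: 0.4
finger_force: 0.0
```

Run:
```python
from h import *
print(tool((34,-93,40)),observe()['ft_force'])
```

```text
(2.8, array([ 45. , -90.9]), np.float64(41.8), 'tool shift', array([11. , -2.1,  1.8]), 'turn', np.float64(-0.001)) [ 0.05998345 -0.24519494  0.21455763]
```

Emit:
{"api": "drive_tool", "payload": {"deltas": [5,-1,2,0,255,3,0,0,0,255,2,0,0,0,255,2,0,0,0,255,2,0,0,0,255,2,0,0,0,255,2,0,0,0,255,2,0,0,0,255]}}

```text
time_s: 3.6
tcp_pos: [561.3, -18.5, 39.5]
eef_rot: [0.223, 3.133, 0.0]
ft_force: [2.4, 0.7, 1.8]
finger_gap: 0.5
finger_force: 1.3
```

Run:
```python
from h import *
o=observe();print(P(o['tcp_pos']),o['ft_force'])
snap('scene','s2.png');im=snap('side','d2.png')
a=cv2.imread('pics/s2.png')[200:340,280:420];b=im[170:310,230:370,::-1]
cv2.imwrite('pics/c2.png',cv2.resize(np.hstack([a,b]),None,fx=2.85,fy=2.85,interpolation=cv2.INTER_CUBIC))
```

```text
[ 24.8 -92.2] [2.39192809 0.72641733 1.75129192]
```

View pics/c2.png

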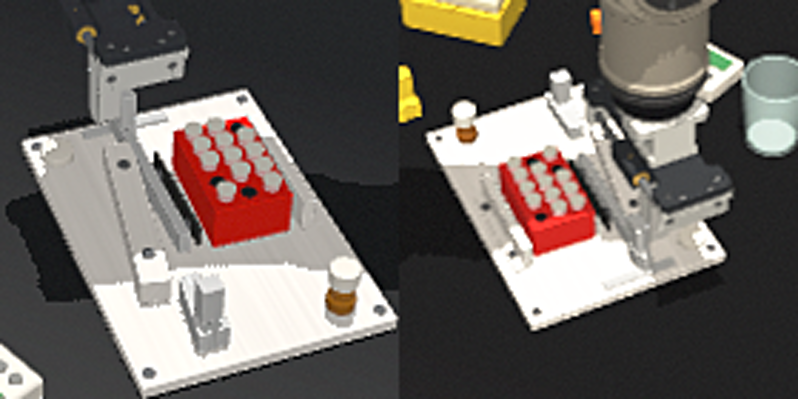

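The bar follows the fingers. The gap between pressure plate and rack is still about 10 mm (scene crop, plate edge 195,240 against rack edge 215,240).

Emit:
{"api": "drive_tool", "payload": {"deltas": [2,0,0,0,255,2,0,0,0,255,2,0,0,0,255]}}

```text
time_s: 4.0
tcp_pos: [555.2, -17.7, 39.4]
eef_rot: [-0.223, -3.134, 0.0]
ft_force: [2.4, 0.2, 0.3]
finger_gap: 0.3
finger_force: 1.3
```

Emit:
{"api": "drive_tool", "payload": {"deltas": [2,0,0,0,255,1,0,0,0,255]}}

```text
time_s: 4.2
tcp_pos: [552.2, -17.2, 39.4]
eef_rot: [-0.223, -3.134, 0.0]
ft_force: [3.5, -0.1, -2.8]
finger_gap: 0.2
finger_force: 1.7
```

Emit:
{"api": "drive_tool", "payload": {"deltas": [1,0,0,0,255,1,0,0,0,255]}}

```text
time_s: 4.4
tcp_pos: [550.4, -17.0, 39.4]
eef_rot: [-0.223, -3.134, 0.0]
ft_force: [3.2, 0.5, -3.6]
finger_gap: 0.5
finger_force: 1.7
```

Emit:
{"api": "drive_tool", "payload": {"deltas": [1,0,0,0,255,1,0,0,0,255]}}

```text
time_s: 4.6
tcp_pos: [548.4, -16.7, 39.4]
eef_rot: [-0.223, -3.134, 0.0]
ft_force: [2.8, 0.5, -3.2]
finger_gap: 0.4
finger_force: 1.9
```

Emit:
{"api": "drive_tool", "payload": {"deltas": [1,0,0,0,255,1,0,0,0,255]}}

```text
time_s: 4.8
tcp_pos: [546.4, -16.4, 39.5]
eef_rot: [-0.223, -3.134, 0.0]
ft_force: [2.9, 0.1, -2.6]
finger_gap: 0.9
finger_force: 1.9
```

Emit:
{"api": "drive_tool", "payload": {"deltas": [1,0,0,0,255,1,0,0,0,255]}}

```text
time_s: 5.0
tcp_pos: [544.5, -16.1, 39.5]
eef_rot: [0.223, 3.134, -0.0]
ft_force: [4.0, 0.2, -3.3]
finger_gap: 0.5
finger_force: 1.9
```

Emit:
{"api": "drive_tool", "payload": {"deltas": [1,0,0,0,255,1,0,0,0,255]}}

```text
time_s: 5.2
tcp_pos: [543.3, -16.0, 39.6]
eef_rot: [0.223, 3.132, -0.0]
ft_force: [10.1, -0.7, -8.7]
finger_gap: 0.4
finger_force: 5.2
```

Emit:
{"api": "drive_tool", "payload": {"deltas": [1,0,0,0,255]}}

```text
time_s: 5.3
tcp_pos: [542.9, -15.9, 39.7]
eef_rot: [0.223, 3.131, -0.0]
ft_force: [14.4, -1.5, -11.4]
finger_gap: 0.3
finger_force: 6.8
```

Emit:
{"api": "drive_tool", "payload": {"deltas": [1,0,0,0,255]}}

```text
time_s: 5.4
tcp_pos: [542.5, -15.9, 39.8]
eef_rot: [0.223, 3.13, -0.001]
ft_force: [16.1, -1.2, -14.3]
finger_gap: 0.5
finger_force: 8.4
```

Emit:
{"api": "drive_tool", "payload": {"deltas": [0,0,0,0,255,-2,0,0,0,255,-5,0,0,0,255,-15,0,0,0,255,0,0,-40,0,255,0,0,-45,0,255,0,35,-5,0,255,10,45,0,0,255,10,45,0,0,255,0,0,0,0,255]}}

```text
time_s: 6.4
tcp_pos: [558.9, 114.5, 129.1]
eef_rot: [-0.21, -3.133, -0.003]
ft_force: [0.4, -0.9, -0.0]
finger_gap: 0.2
finger_force: 0.0
```

Run:
```python
from h import *
o=observe();print(o['time_s'],o['tcp_pos'],P(o['tcp_pos']),o['ft_force'])
snap('scene','s3.png');im=snap('side','d3.png')
a=cv2.imread('pics/s3.png')[200:340,280:420];b=im[170:310,230:370,::-1]
cv2.imwrite('pics/c3.png',cv2.resize(np.hstack([a,b]),None,fx=2.85,fy=2.85,interpolation=cv2.INTER_CUBIC))
```

```text
6.4 [558.89399529 114.48988186 129.14817864] [ 3.6 39.1] [ 0.38249573 -0.87729256 -0.03913932]
```

View pics/c3.png

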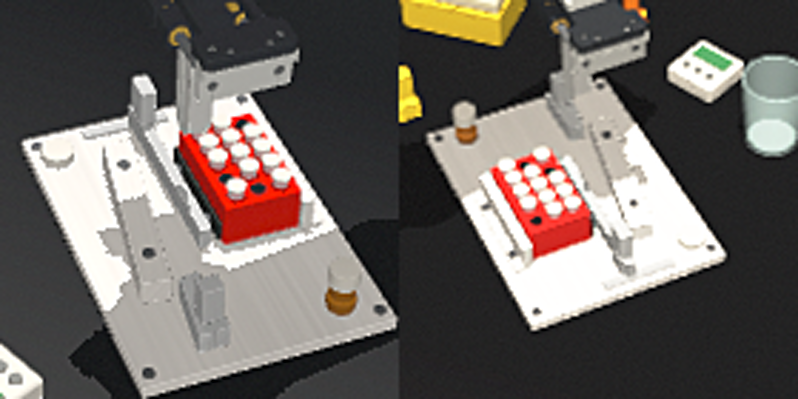

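The rack is now flat against the fence with the pressure plate against it. The wedge is still at the mouth (scene crop 205,310; side crop 570,110).

Emit:
{"api": "drive_tool", "payload": {"deltas": [-8,43,0,0,255,-7,43,0,0,255,-7,43,0,0,255,0,0,0,0,255,0,0,30,0,255,0,0,30,0,255,0,0,20,0,255,0,0,9,0,255,0,0,0,0,255]}}

```text
time_s: 7.4
tcp_pos: [599.9, 230.7, 39.6]
eef_rot: [-0.225, -3.132, 0.003]
ft_force: [0.2, -0.3, -0.6]
finger_gap: 0.4
finger_force: 0.0
```

Run:
```python
from h import *
print(tool((25.5,160,39)),observe()['ft_force'])
```

```text
(7.4, array([ 27.8, 160. ]), np.float64(39.6), 'tool shift', array([2.3, 0. , 0.6]), 'turn', np.float64(0.001)) [ 0.24062497 -0.26083571 -0.57667009]
```

Emit:
{"api": "drive_tool", "payload": {"deltas": [2,-4,0,0,255,0,-4,0,0,255,0,-4,0,0,255,0,-4,0,0,255,0,-5,0,0,255,0,-5,0,0,255,0,-5,0,0,255]}}

```text
time_s: 8.1
tcp_pos: [593.8, 201.6, 40.5]
eef_rot: [0.223, 3.134, 0.0]
ft_force: [-0.6, 0.7, 0.9]
finger_gap: 0.4
finger_force: 0.5
```

Emit:
{"api": "drive_tool", "payload": {"deltas": [0,-5,0,0,255,1,-5,0,0,255,1,-5,0,0,255,0,0,0,0,255]}}

```text
time_s: 8.5
tcp_pos: [589.5, 186.5, 40.4]
eef_rot: [-0.224, -3.133, 0.001]
ft_force: [-0.5, -0.5, -0.3]
finger_gap: 0.1
finger_force: 0.0
```

Run:
```python
from h import *
o=observe();print(o['time_s'],o['tcp_pos'],P(o['tcp_pos']),o['ft_force'])
snap('scene','s4.png');im=snap('side','d4.png')
a=cv2.imread('pics/s4.png')[200:340,280:420];b=im[170:310,230:370,::-1]
cv2.imwrite('pics/c4.png',cv2.resize(np.hstack([a,b]),None,fx=2.85,fy=2.85,interpolation=cv2.INTER_CUBIC))
```

```text
8.5 [589.47204052 186.47802321  40.41624428] [ 23.7 114.7] [-0.53578893 -0.47100979 -0.32141587]
```

View pics/c4.png

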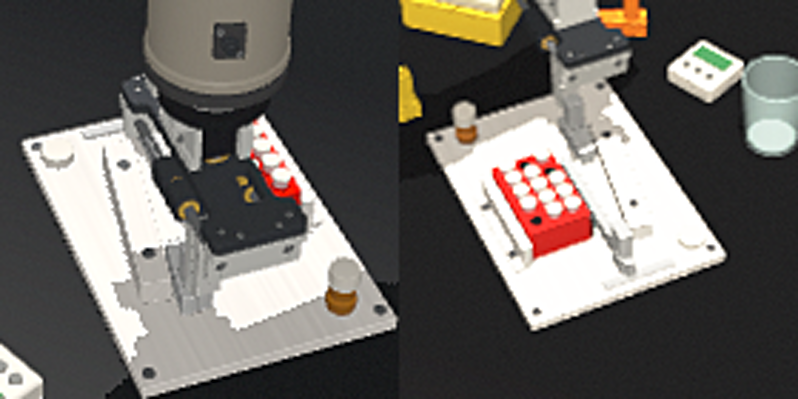

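The wedge's thin end is about level with the bar's end and beside the ramp (side crop 580,140).

Emit:
{"api": "drive_tool", "payload": {"deltas": [1,-6,0,0,255,1,-6,0,0,255,1,-6,0,0,255,1,-6,0,0,255,1,-6,0,0,255]}}

```text
time_s: 9.1
tcp_pos: [580.3, 157.8, 40.4]
eef_rot: [-0.223, -3.134, 0.0]
ft_force: [0.2, 0.3, 0.9]
finger_gap: 0.3
finger_force: 0.3
```

Emit:
{"api": "drive_tool", "payload": {"deltas": [1,-6,0,0,255,1,-6,0,0,255,1,-6,0,0,255]}}

```text
time_s: 9.4
tcp_pos: [574.9, 140.6, 40.5]
eef_rot: [-0.223, -3.134, 0.0]
ft_force: [0.3, 0.4, -1.1]
finger_gap: 0.3
finger_force: 0.3
```

Emit:
{"api": "drive_tool", "payload": {"deltas": [0.7,-4,0,0,255,0.6,-4,0,0,255]}}

```text
time_s: 9.6
tcp_pos: [572.6, 133.1, 40.5]
eef_rot: [-0.223, -3.134, -0.0]
ft_force: [0.5, 0.6, -0.1]
finger_gap: 0.6
finger_force: 0.3
```

Emit:
{"api": "drive_tool", "payload": {"deltas": [0.7,-4,0,0,255]}}

```text
time_s: 9.7
tcp_pos: [571.3, 129.3, 40.5]
eef_rot: [0.222, 3.134, -0.0]
ft_force: [-0.3, -0.5, -0.3]
finger_gap: 0.7
finger_force: 0.3
```

Emit:
{"api": "drive_tool", "payload": {"deltas": [0.5,-3,0,0,255,0.5,-3,0,0,255]}}

```text
time_s: 9.9
tcp_pos: [569.5, 123.5, 40.5]
eef_rot: [-0.223, -3.134, 0.0]
ft_force: [-0.1, 1.0, -0.1]
finger_gap: 0.5
finger_force: 0.3
```

Emit:
{"api": "drive_tool", "payload": {"deltas": [0.5,-3,0,0,255,0.5,-3,0,0,255]}}

```text
time_s: 10.1
tcp_pos: [567.7, 117.7, 40.5]
eef_rot: [0.223, 3.134, -0.0]
ft_force: [0.4, 1.7, 1.1]
finger_gap: 0.4
finger_force: 0.4
```

Emit:
{"api": "drive_tool", "payload": {"deltas": [0.4,-2,0,0,255]}}

```text
time_s: 10.2
tcp_pos: [566.9, 115.7, 40.5]
eef_rot: [-0.223, -3.134, 0.0]
ft_force: [0.1, 0.8, -0.5]
finger_gap: 0.6
finger_force: 0.3
```

Emit:
{"api": "drive_tool", "payload": {"deltas": [0.3,-2,0,0,255]}}

```text
time_s: 10.3
tcp_pos: [566.4, 113.9, 40.5]
eef_rot: [-0.223, -3.134, 0.0]
ft_force: [0.3, -0.1, -0.0]
finger_gap: 0.6
finger_force: 0.4
```

Emit:
{"api": "drive_tool", "payload": {"deltas": [0.3,-2,0,0,255]}}

```text
time_s: 10.4
tcp_pos: [565.8, 112.0, 40.5]
eef_rot: [0.223, 3.134, 0.0]
ft_force: [-0.8, 0.3, -0.6]
finger_gap: 0.3
finger_force: 0.4
```

Emit:
{"api": "drive_tool", "payload": {"deltas": [0.3,-2,0,0,255,0.3,-2,0,0,255]}}

```text
time_s: 10.6
tcp_pos: [564.7, 108.1, 40.5]
eef_rot: [0.223, 3.134, -0.0]
ft_force: [1.3, 1.0, 0.7]
finger_gap: 0.6
finger_force: 0.5
```

Emit:
{"api": "drive_tool", "payload": {"deltas": [0.3,-2,0,0,255,0.3,-2,0,0,255]}}

```text
time_s: 10.8
tcp_pos: [563.6, 104.3, 40.5]
eef_rot: [0.223, 3.134, 0.0]
ft_force: [1.1, 0.6, 0.5]
finger_gap: 0.5
finger_force: 0.6
```

Emit:
{"api": "drive_tool", "payload": {"deltas": [0.3,-2,0,0,255]}}

```text
time_s: 10.9
tcp_pos: [563.0, 102.3, 40.5]
eef_rot: [0.223, 3.134, 0.0]
ft_force: [1.1, 1.8, 0.7]
finger_gap: 0.3
finger_force: 0.6
```

Emit:
{"api": "drive_tool", "payload": {"deltas": [0.3,-2,0,0,255]}}

```text
time_s: 11.0
tcp_pos: [562.4, 100.4, 40.5]
eef_rot: [0.223, 3.134, 0.0]
ft_force: [0.5, 1.1, 0.2]
finger_gap: 0.6
finger_force: 0.6
```

Emit:
{"api": "drive_tool", "payload": {"deltas": [0.3,-1.5,0,0,255]}}

```text
time_s: 11.1
tcp_pos: [561.8, 98.8, 40.5]
eef_rot: [-0.223, -3.134, 0.0]
ft_force: [1.1, 0.3, -0.1]
finger_gap: 0.5
finger_force: 0.6
```

Emit:
{"api": "drive_tool", "payload": {"deltas": [0.3,-2,0,0,255,0.3,-2,0,0,255]}}

```text
time_s: 11.3
tcp_pos: [560.7, 95.1, 40.5]
eef_rot: [-0.223, -3.134, 0.0]
ft_force: [1.0, 1.8, 0.0]
finger_gap: 0.3
finger_force: 0.6
```

Emit:
{"api": "drive_tool", "payload": {"deltas": [0.3,-2,0,0,255]}}

```text
time_s: 11.4
tcp_pos: [560.3, 93.3, 40.6]
eef_rot: [0.222, 3.133, 0.0]
ft_force: [2.1, 3.7, 2.3]
finger_gap: 0.5
finger_force: 2.0
```

Emit:
{"api": "drive_tool", "payload": {"deltas": [0.3,-2,0,0,255]}}

```text
time_s: 11.5
tcp_pos: [560.0, 91.6, 40.7]
eef_rot: [0.222, 3.133, 0.001]
ft_force: [3.3, 3.5, 1.6]
finger_gap: 0.3
finger_force: 2.1
```

Emit:
{"api": "drive_tool", "payload": {"deltas": [0.3,-1.5,0,0,255]}}

```text
time_s: 11.6
tcp_pos: [559.6, 90.1, 40.7]
eef_rot: [0.222, 3.133, 0.001]
ft_force: [3.6, 5.2, 2.3]
finger_gap: 0.8
finger_force: 2.6
```

Emit:
{"api": "drive_tool", "payload": {"deltas": [0.3,-1.5,0,0,255]}}

```text
time_s: 11.7
tcp_pos: [559.2, 88.9, 40.8]
eef_rot: [0.222, 3.133, 0.001]
ft_force: [3.6, 6.0, 2.3]
finger_gap: 0.7
finger_force: 3.1
```

Emit:
{"api": "drive_tool", "payload": {"deltas": [0,-1.5,0,0,255]}}

```text
time_s: 11.8
tcp_pos: [559.0, 87.7, 40.8]
eef_rot: [0.222, 3.133, 0.002]
ft_force: [2.1, 8.6, 3.7]
finger_gap: 0.7
finger_force: 4.4
```

Emit:
{"api": "drive_tool", "payload": {"deltas": [0,-1.5,0,0,255]}}

```text
time_s: 11.9
tcp_pos: [558.7, 86.8, 40.9]
eef_rot: [0.221, 3.133, 0.002]
ft_force: [1.1, 10.6, 4.9]
finger_gap: 0.2
finger_force: 5.5
```

Emit:
{"api": "drive_tool", "payload": {"deltas": [0.2,-1.5,0,0,255]}}

```text
time_s: 12.0
tcp_pos: [558.4, 85.7, 41.0]
eef_rot: [0.221, 3.133, 0.003]
ft_force: [2.1, 11.5, 6.0]
finger_gap: 0.7
finger_force: 6.4
```

Emit:
{"api": "drive_tool", "payload": {"deltas": [0,-1,0,0,255]}}

```text
time_s: 12.1
tcp_pos: [558.3, 85.1, 41.0]
eef_rot: [0.22, 3.133, 0.004]
ft_force: [2.3, 14.7, 6.9]
finger_gap: 0.6
finger_force: 7.3
```

Emit:
{"api": "drive_tool", "payload": {"deltas": [0,-0.8,0,0,255]}}

```text
time_s: 12.2
tcp_pos: [558.2, 84.7, 41.1]
eef_rot: [0.22, 3.133, 0.004]
ft_force: [1.4, 15.1, 6.7]
finger_gap: 0.5
finger_force: 7.9
```

Emit:
{"api": "drive_tool", "payload": {"deltas": [0,0,0,0,255]}}

```text
time_s: 12.3
tcp_pos: [558.1, 84.7, 41.1]
eef_rot: [0.22, 3.133, 0.004]
ft_force: [1.4, 14.3, 6.5]
finger_gap: 0.5
finger_force: 7.1
```

Emit:
{"api": "drive_tool", "payload": {"deltas": [0,-1.2,0,0,255]}}

```text
time_s: 12.4
tcp_pos: [558.0, 84.0, 41.2]
eef_rot: [0.219, 3.133, 0.005]
ft_force: [0.6, 18.6, 8.8]
finger_gap: 0.2
finger_force: 9.1
```

Emit:
{"api": "drive_tool", "payload": {"deltas": [0,-0.4,0,0,255]}}

```text
time_s: 12.5
tcp_pos: [557.9, 83.7, 41.2]
eef_rot: [0.219, 3.133, 0.005]
ft_force: [0.4, 17.4, 9.3]
finger_gap: 0.5
finger_force: 9.2
```

Emit:
{"api": "drive_tool", "payload": {"deltas": [0,0,0,0,255]}}

```text
time_s: 12.6
tcp_pos: [557.9, 83.7, 41.2]
eef_rot: [0.219, 3.133, 0.005]
ft_force: [0.9, 17.7, 8.2]
finger_gap: 0.3
finger_force: 8.6
```

Emit:
{"api": "drive_tool", "payload": {"deltas": [0,2,0,0,255,0,3,0,0,255,0,6,0,0,255,0,12,0,0,255,0,0,-30,0,255,0,0,-45,0,255,0,0,-45,0,255,0,40,-20,0,255,0,45,0,0,255,0,45,0,0,255]}}

```text
time_s: 13.6
tcp_pos: [579.1, 234.5, 181.6]
eef_rot: [0.223, 3.132, 0.002]
ft_force: [0.1, 0.1, -0.6]
finger_gap: 0.2
finger_force: 0.0
```

Emit:
{"api": "drive_tool", "payload": {"deltas": [20,40,0,0,255,20,40,0,0,255,20,40,0,0,255,0,0,0,0,255]}}

```text
time_s: 14.0
tcp_pos: [532.5, 366.9, 179.6]
eef_rot: [-0.209, -3.133, -0.002]
ft_force: [0.3, -0.9, 0.6]
finger_gap: 0.2
finger_force: 0.0
```

Run:
```python
from h import *
o=observe();print(o['time_s'],o['tcp_pos'],o['ft_force'])
snap('scene','s5.png');im=snap('side','d5.png')
a=cv2.imread('pics/s5.png')[220:340,280:420];b=im[185:305,230:370,::-1]
cv2.imwrite('pics/c5.png',cv2.resize(np.vstack([a,b]),None,fx=2.45,fy=2.45,interpolation=cv2.INTER_CUBIC) if 0 else cv2.resize(np.hstack([a,b]),None,fx=2.85,fy=2.85,interpolation=cv2.INTER_CUBIC))
```

```text
14.0 [532.53333658 366.94788352 179.63307856] [ 0.34780576 -0.92754869  0.56826098]
```

View pics/c5.png

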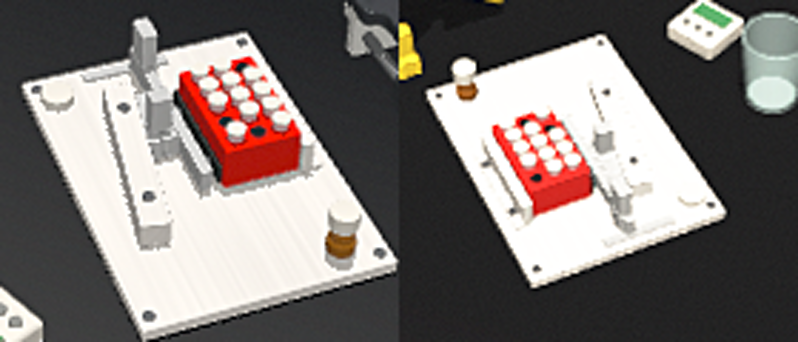

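The wedge sits in the channel with its post upright (scene crop 158,95; side crop 603,135), and the rack is against the fence. The vial, cap and other items haven't moved. I'll check the post-top height from the two views before handing in.

Run:
```python
from h import *
for z in(60,66,72): print(z,P(ray('scene',335.3,252.3,z)),P(ray('side',301.6,229.8,z)))
```

```text
60 [  5.6 -20. ] [10.  -9.2]
66 [  8.1 -13.8] [  7.6 -14.6]
72 [10.7 -7.6] [  5.3 -20. ]
```

```bash
python3 -c "
from h import *
print(ticket.hand_in())"
```

```text
the job is handed in; nothing more can be done
None
```

The job is handed in: the bar was pressed home at about 16 N with the rack against the fence, and the wedge was jammed with a push of about 18 N; after I let go, the pictures showed it flat and in place, with the vial, cap, beaker and timer apparently undisturbed (no verdict was returned).

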